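# Load a glass strip under the hold-down flap of a cutting jig

## Robot

A 6-joint arm with a two-finger parallel gripper is mounted at the origin on the work surface. World frame = base frame: x ahead of the robot, y to its left, z up, the work surface at z = 0. Lengths are in m, angles in rad, forces in N, time in s.
With the tool pointing down it reaches from about 0.25 to 0.725 m from the base axis. Payload 4 kg.
Tool frame: the origin (TCP) lies between the finger pads; the fingertips stand 11 mm ahead of it and the grasp point (between the pads) lies 8 mm behind it; z points along the fingers, y is the line along which they close (so a half turn about z gives the same grasp; the last joint's range is limited). The gripper opens to 85 mm and grips with 20 to 120 N. Pads are 22 mm wide; open, the fingers measure 114 mm over their backs; the gripper's body (76 mm by 85 mm) begins 54 mm behind the grasp point. The pads swing forward as they close: fully open they stand 13 mm farther back than shut.
Start: joints at [-1.281, 0.241, 0.005, 1.335, 0, 1.571], TCP at [0.143, -0.479, 0.242] pointing down, gripper open.
Joint ranges: [-2.72, 2.72], [-1.05, 1.87], [-1.09, 1.28], [-1.99, 2.15], [-1.42, 1.44], [-3.14, 3.14]. Speed limits (rad/s): [2.79, 2.79, 3.14, 3.14, 3.14, 3.14].

## Interface

Orientations are given as [roll, pitch, yaw] about the fixed x, y, z axes, in that order (R = Rz(yaw) Ry(pitch) Rx(roll)).
In Python, from cell import * gives the robot as it stands.
- The arm moves only by the tool jog_arm, never from a script. Its argument "commands" is a list of rows, each an object with "rotation": the turn, a rotation vector about the tool's x, y, z in rad, a list of three; "translation": the shift along the tool's x, y, z in mm, a list of three; "jaw": the gripper command: -1 is shut, 1 is fully open, values between are in proportion. A call has 1 to 10 rows; each row is the pose to reach, as a shift and turn from the pose commanded when the call began, along the tool's axes at that moment; what a row does not reach only later rows make up. A row lasts 1/12 s, in which the tool goes at most 41.7 mm and 7.16 degrees, less where a joint would pass 70% of its speed; a pose out of reach is approached as far as the arm can. A call with a gripper value outside its range is refused whole. The fingers move at their own pace and stop on an object; the grip force is fixed at half the most. Time passes only in rows, so rows that repeat a pose let the fingers close. It gives the time, the measured TCP pose, the force, the opening and the grip force at its end, in the units of the state.
- state(): the state, without advancing time (a new reading comes with each control period).
- read_camera(name): name is "scene" or "top" or "wrist"; returns the picture (420x560x3 uint8, red, green, blue); there is no depth.
- calibration(name): a dict with "intrinsics" (3x3 intrinsics, pixels), "k1" (the pictures are not rectified: a ray, as slopes to the right and down, at radius r is drawn at 1 + k1 r^2 times it, then the intrinsics apply), "world_from_camera" (4x4, takes a point from camera to world coordinates); the wrist camera has in their place "T_tool_cam" (4x4, takes a point from camera to tool coordinates, whose origin is the TCP and whose axes are the flange's). Camera axes: x right, y up, looking along -z (the intrinsics and any distortion apply to the point x, -y, -z); pixel columns grow to the right and rows downward; lengths in m; the calibration is good to about 2 mm. A picture is of the moment at which its call begins: read the wrist's pose just before it. calibration takes no time and is no camera call.
- close_job(): hands the job in; it is judged then, once.
The state is a dict: "time": time; "q": joint angles; "qd": joint speeds; "tau": joint torques, N m; "position": TCP position; "eef_rot": TCP orientation; "force": force on the tool from outside, world axes, zero at the start; "ft_torque": the same for the moment, N m; "width": finger opening in m; "grip_force": force on a finger pad.
Only numpy, scipy, OpenCV 4.12 (cv2) and the standard library are available. Lean on these libraries where they do the work, as an engineer would, in place of code of your own. Each camera call takes 0.05 s, during which the arm holds its last target. There are 200 camera calls.

## Task

Load the strip of glass into the cutting jig for scoring: with one fingertip press the long bar down and keep it down so that the spring-closed hold-down flap stays up, while the other fingertip pushes the strip along its lane, under the flap, until it rests fully home against the length stop. Do not ram the stop. Then let go so that the flap closes onto the glass; only push the glass, never pick it up, and leave the other things on the bench where they are.

Things in the scene. Friction and masses are not known exactly. Their poses are not given: they have to be found in the camera images.
- jig: strip-cutting jig fixed to the bench: white board, 320 by 129 mm, upper face 18 mm above the bench. Origin on the bench, below the flap's front edge, midway across the lane; x is the feed direction of the glass (away from the robot), y to the left, z up. The board spans x -190 to +130, y -75 to +54 mm
- lane (a point): on the board's upper face, 18 mm above the jig's origin, same axes. The lane for the glass runs along x between an aluminium fence and guide, 8 mm high, 59 mm apart (y -29.5 to +29.5 mm), from x -185 to +40 mm
- rod (a point): on the axis of the hinge rod, 10 mm thick, which runs along the jig's x at y +44 mm, 32 mm above the bench, level with the flap's front edge (jig x 0). Two bearing blocks carry it at jig x -177 and +56 mm, 42 mm high over the bench
- flap (a joint): hinge of the flap and the press bar, which are one rigid piece turning with the rod; rad: 0 shut (as at the start, held by a torsion spring), grows as the bar is pressed down and the flap rises, up to 0.55. A strip passes freely under the flap above 0.12; at about 0.06 the flap lies closed on a strip
- flap_nose (a point): front right corner of the hold-down flap, on its underside. The flap is a steel plate 45 mm (jig x 0 to +45) by 69 mm, faced with rubber, reaching from the rod to the right across the lane, to jig y -25 mm. Shut, this side is 2 mm above the board: a strip cannot get under it, and pushing the strip against it does not open it
- press_bar (a point): press bar: steel plate with ribbed rubber tread, jig x -168 to +45 mm, reaching 58 mm left of the rod over the bench. This point is mid-length on its upper face, 41 mm out from the rod, 36 mm above the bench when shut (bar rises outwards 5 deg). Pressed here 10 mm: joint 0.25; 15 mm: joint 0.37, 3 mm above board level; spring 5 to 8 N. A fingertip can slide along the tread while pressing
- glass: strip of green glass 100 mm long (x, along the lane), 55 mm wide, 6 mm thick, about 85 g, lying loose on the board in the lane, before the flap, at the start. Origin at the centre of its underside
- glass_front (a point): middle of the strip's leading end, on its underside (50 mm along x from the strip's origin)
- stop: length stop, fixed: aluminium block 46 mm wide, 14 mm high, with a black thumb knob (26 mm high), in the lane beyond the flap; its distance varies. Origin at the foot of the middle of the face that the strip's leading end must meet, on the board's upper face; x along the feed, the face looks to -x
- cutter: bystander: brass glass cutter 140 mm long lying on the bench right of the jig, leave alone
- pliers: bystander: black breaking pliers 165 mm long lying on the bench right of the jig, leave alone
- fid: bystander: flat wooden lead fid 155 mm long, 6 mm thick, lying on the bench left of the jig, leave alone
- tape_measure: bystander: red tape measure, 64 mm high, leave alone
- came_cup: bystander: white cup of metal came strips, 210 mm high, leave alone
- mallet: bystander: rubber mallet, lying, leave alone
- nail_pot: bystander: clear pot of glazing nails, 50 mm high, leave alone
Things that resemble listed ones, but are neither listed nor needed, are in the scene too. Several things have the shape of the glass; the one meant has the colours described above.

How it is judged:
By the outcome, as a careful person would: the job done as asked, in the order asked, and still so for the second after the job is handed in, with the robot touching nothing.
It also fails if it takes over 38 s, if anything falls off the work surface, if the arm or the gripper's body presses on something with over 40 N, if the wrist force passes 120 N, or if a joint passes its speed limit or range.

## Working session

There is one attempt and no reset: what is moved stays moved. The work goes in short steps, Python scripts to look and compute and a tool call to move; the robot and the scene stay as the last step left them, time stands still between calls to the robot, and variables do not carry over. Pictures are saved under pics/ and viewed, at most 10 in all, crops included, and the job is handed in when it is done.

Besides the shell and the picture viewer there is one more tool, called after "Emit:" as name(argument=value, ...) on one line, values as JSON. jog_arm: Moves the arm, as the interface text tells. Its arguments: {"type":"object","properties":{"commands":{"type":"array"}},"required":["commands"]}

```bash
ls; mkdir -p pics; python3 - <<'E'
from cell import *
import cv2
for n in("scene","top"):
    im=read_camera(n); cv2.imwrite(f"pics/{n}0.png",im[:,:,::-1])
    c=calibration(n); print(n,c)
print(calibration("wrist")); print(state())
E
```

```text
pics
scene {'intrinsics': array([[530.14952864,   0.        , 278.91893614],
       [  0.        , 530.14952864, 211.87332887],
       [  0.        ,   0.        ,   1.        ]]), 'k1': -0.13202482480665564, 'world_from_camera': array([[ 5.51648480e-01, -5.10327964e-01,  6.59734283e-01,
         1.40884412e+00],
       [ 8.34076628e-01,  3.37872304e-01, -4.36071652e-01,
        -5.73070697e-01],
       [-3.66383907e-04,  7.90827210e-01,  6.12039370e-01,
         8.65966088e-01],
       [ 0.00000000e+00,  0.00000000e+00,  0.00000000e+00,
         1.00000000e+00]])}
top {'intrinsics': array([[475.14720129,   0.        , 273.2697839 ],
       [  0.        , 475.14720129, 207.41572401],
       [  0.        ,   0.        ,   1.        ]]), 'k1': -0.1656344375102663, 'world_from_camera': array([[-0.01314578,  0.99751553, -0.06920953,  0.46293141],
       [-0.99986046, -0.01382705, -0.00937368, -0.00150979],
       [-0.01030735,  0.06907665,  0.99755811,  1.39693635],
       [ 0.        ,  0.        ,  0.        ,  1.        ]])}
{'intrinsics': array([[328.4832209 ,   0.        , 279.40913
[... 453 characters left out ...]
00000000e+00,
         1.00000000e+00]])}
{'time': 0.1, 'q': array([-1.28098039e+00,  2.41353537e-01,  3.84995392e-03,  1.33524797e+00,
        3.29362808e-05,  1.57082801e+00]), 'qd': array([-0.00118587, -0.00101102,  0.00049418,  0.00146251,  0.00096882,
        0.00049851]), 'tau': array([-3.00018601e-04, -3.73136795e+01,  2.53010988e+01,  1.09010440e-02,
        6.71852104e-05, -2.89834226e-06]), 'position': array([ 0.14273477, -0.47860096,  0.24149062]), 'eef_rot': array([-3.13963743e+00, -3.28742631e-05,  2.89784187e-01]), 'force': array([-0.22078807,  0.6966714 , -0.41393991]), 'ft_torque': array([-0.0074745 ,  0.05546244, -0.02509192]), 'grip_force': 0.0, 'width': 0.0850362017218738}
```

View pics/top0.png

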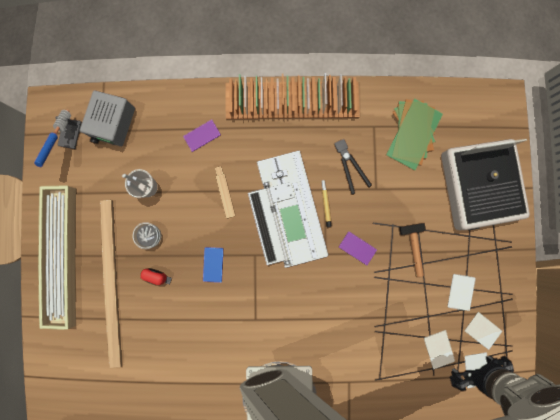

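View pics/scene0.png

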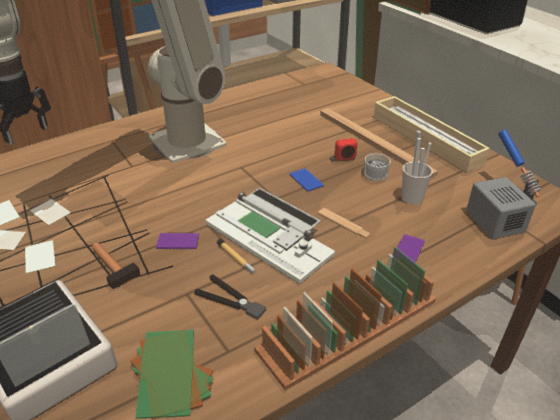

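The top view shows the jig with a green strip at (292,222), its dark press bar at (262,226) and the flap and stop near (280,180). Strips that could be mistaken for it are purple (357,248), purple (202,136), blue (213,265), and the green sheet pile (415,133), which is not in the jig. I choose the green one in the lane at (292,222) and check it in a close crop.

```bash
cat > h.py <<'E'
from cell import *
import cv2, numpy as np
def ray(name,uv,T=None):
    c=calibration(name); K=c["intrinsics"]
    d=cv2.undistortPoints(np.array(uv,float).reshape(-1,1,2),K,np.array([c["k1"],0,0,0.]))[:,0]
    W=c["world_from_camera"] if T is None else T
    return W[:3,3],np.c_[d[:,0],-d[:,1],-np.ones(len(d))]@W[:3,:3].T
def onz(name,uv,z,T=None):
    o,d=ray(name,uv,T); return o+d*((z-o[2])/d[:,2])[:,None]
def proj(name,P,T=None):
    c=calibration(name); W=c["world_from_camera"] if T is None else T
    p=(np.atleast_2d(P)-W[:3,3])@W[:3,:3]; x=np.c_[p[:,0],-p[:,1]]/-p[:,2:]
    x=x*(1+c["k1"]*(x**2).sum(1,keepdims=True)); K=c["intrinsics"]
    return x*[K[0,0],K[1,1]]+[K[0,2],K[1,2]]
E
python3 - <<'E'
from h import *
im=cv2.imread("pics/top0.png")
c=cv2.resize(im[140:280,235:335],None,fx=5.5,fy=4.2*5.5/5.5,interpolation=cv2.INTER_CUBIC)
c=cv2.resize(im[145:275,240:340],None,fx=4.6,fy=4.6,interpolation=cv2.INTER_CUBIC)
s=cv2.imread("pics/scene0.png")[180:285,195:345]
s=cv2.resize(s,None,fx=2.2,fy=2.2,interpolation=cv2.INTER_CUBIC)
o=np.zeros((598,800,3),np.uint8); o[:c.shape[0],:c.shape[1]]=c; o[:s.shape[0],465:465+s.shape[1]]=s
cv2.imwrite("pics/crop1.png",o)
hsv=cv2.cvtColor(im,cv2.COLOR_BGR2HSV)
m=cv2.inRange(hsv,(40,60,40),(85,255,255)); m[:145]=0;m[275:]=0;m[:,:240]=0;m[:,340:]=0
k=max(cv2.findContours(m,0,1)[0],key=cv2.contourArea); r=cv2.minAreaRect(k); print(r); b=cv2.boxPoints(r); P=onz("top",b,.024); print(P,P.mean(0))
m=((hsv[...,1]<60)&(hsv[...,2]>120)).astype(np.uint8)*255; m[:145]=0;m[275:]=0;m[:,:240]=0;m[:,340:]=0
k=max(cv2.findContours(cv2.morphologyEx(m,3,np.ones((9,9))),0,1)[0],key=cv2.contourArea); r=cv2.minAreaRect(k);print(r,onz("top",cv2.boxPoints(r),.018))
E
```

```text
((292.3773498535156, 223.82073974609375), (30.63140296936035, 17.0327091217041), 74.05460357666016)
[[ 0.54625706 -0.00788121  0.024     ]
 [ 0.55917641 -0.05550832  0.024     ]
 [ 0.47362893 -0.07844079  0.024     ]
 [ 0.46081239 -0.03096555  0.024     ]] [ 0.5099687  -0.04319897  0.024     ]
((284.0498046875, 210.68673706054688), (110.34403228759766, 62.483192443847656), 75.0685806274414) [[ 0.68351394  0.10852105  0.018     ]
 [ 0.728758   -0.0694831   0.018     ]
 [ 0.41547601 -0.14654758  0.018     ]
 [ 0.37151309  0.0289179   0.018     ]]
```

View pics/crop1.png

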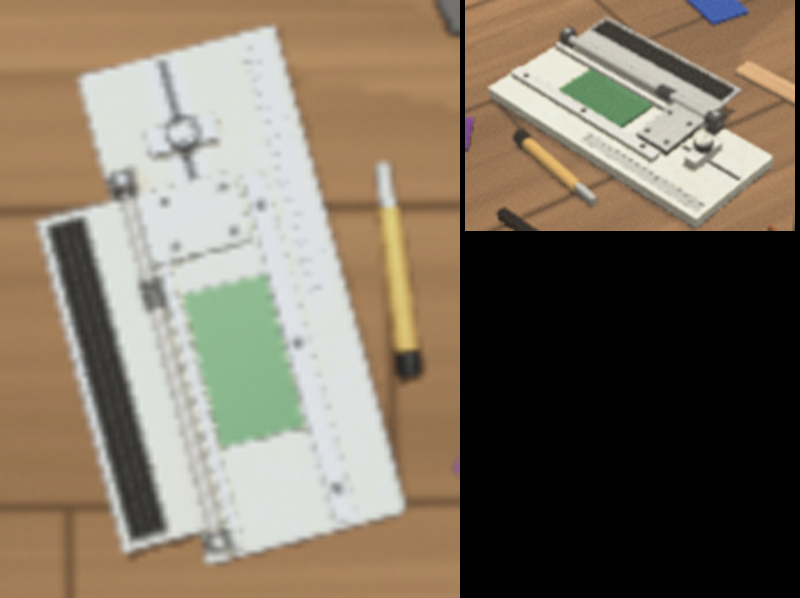

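The crop confirms the green strip in the lane. The flap's front edge runs at crop (160,268)–(250,240), the stop with its knob is at (182,140), the bar tread lies on the left, and the yellow cutter on the right. Next I fit the jig frame from the board corners.

```bash
python3 - <<'E'
from h import *
C=lambda a:np.array(a,float)/4.6+[240,145]-.4
S=lambda a:(np.array(a,float)-[465,0])/2.2+[195,180]-.3
J=np.array([[130,-75],[-190,-75],[130,54],[-190,54]])/1e3
W=onz("top",C([[275,28],[403,508],[80,78],[205,562]]),.018)[:,:2]
def fit(J,W):
    a=J-J.mean(0);b=W-W.mean(0);t=np.arctan2((a[:,0]*b[:,1]-a[:,1]*b[:,0]).sum(),(a*b).sum());R=np.array([[np.cos(t),-np.sin(t)],[np.sin(t),np.cos(t)]])
    o=W.mean(0)-R@J.mean(0); print(t,o,"res",np.round((W-o)@R-J,4).tolist()); return t,o,R
t,o,R=fit(J,W)
# scene: corners: near-right (489,90)->x-190,y-75 ; far-right (700,225)->130,-75 ; far-left (772,155)->130,54
W2=onz("scene",S([[489,88],[699,212],[772,153]]),.018)[:,:2]
t2,o2,R2=fit(J[[1,0,2]],W2)
f=lambda n,p,z:((onz(n,p,z)[:,:2]-o)@R).round(4)
g=[[185,294],[266,275],[304,428],[222,445]]
print("glass",f("top",C(g),.024))
print("stop face top",f("top",C([[148,156],[213,139]]),.032))
print("flap front",f("top",C([[160,268],[250,240]]),.025),"bar",f("top",C([[40,222],[127,552]]),.037))
print("scene glass",((onz("scene",S([[590,68],[562,91],[627,126],[655,100]]),.024)[:,:2]-o2)@R2).round(4))
p=state(); print(p["position"],p["eef_rot"])
E
```

```text
0.24111239890225172 [ 0.58242774 -0.02535246] res [[-0.0019, 0.0001], [0.0024, -0.0], [-0.0017, -0.0003], [0.0012, 0.0002]]
0.26815171017350725 [ 0.57868923 -0.02243538] res [[0.003, 0.0001], [-0.0027, 0.003], [-0.0003, -0.0032]]
glass [[-0.0226  0.0239]
 [-0.0239 -0.0285]
 [-0.123  -0.0271]
 [-0.1203  0.0254]]
stop face top [[ 0.0669  0.0246]
 [ 0.067  -0.0177]]
flap front [[-0.0029  0.035 ]
 [-0.     -0.0243]] bar [[ 0.0431  0.1006]
 [-0.1696  0.0994]]
scene glass [[-0.1189  0.0251]
 [-0.1133 -0.0278]
 [-0.0151 -0.0245]
 [-0.0216  0.0305]]
[ 0.14273477 -0.47860096  0.24149062] [-3.13963743e+00 -3.28742631e-05  2.89784187e-01]
```

Emit:
jog_arm(commands=[{"rotation": [0, 0, 0.04], "translation": [40, -35, 0], "jaw": 0.8}, {"rotation": [0, 0, 0.04], "translation": [70, -62, 0], "jaw": 0.8}, {"rotation": [0, 0, 0.04], "translation": [100, -89, 0], "jaw": 0.8}, {"rotation": [0, 0, 0.04], "translation": [130, -116, 0], "jaw": 0.8}, {"rotation": [0, 0, 0.04], "translation": [160, -142, 0], "jaw": 0.8}, {"rotation": [0, 0, 0.04], "translation": [190, -169, 0], "jaw": 0.8}, {"rotation": [0, 0, 0.04], "translation": [220, -195, 0], "jaw": 0.8}, {"rotation": [0, 0, 0.04], "translation": [250, -222, 0], "jaw": 0.8}, {"rotation": [0, 0, 0.04], "translation": [280, -249, 0], "jaw": 0.8}, {"rotation": [0, 0, 0.04], "translation": [310, -275, 0], "jaw": 0.8}])

```text
time: 0.93
position: [0.3616, -0.1249, 0.2422]
eef_rot: [-3.141, 0.0, 0.25]
force: [0.8, -1.6, -0.5]
width: 0.0768
grip_force: 0.0
```

Emit:
jog_arm(commands=[{"rotation": [0, 0, 0], "translation": [26, -24, 10], "jaw": 0.8}, {"rotation": [0, 0, 0], "translation": [52, -47, 25], "jaw": 0.8}, {"rotation": [0, 0, 0], "translation": [75, -66, 50], "jaw": 0.8}, {"rotation": [0, 0, 0], "translation": [91, -81, 75], "jaw": 0.8}, {"rotation": [0, 0, 0], "translation": [91, -81, 90], "jaw": 0.8}, {"rotation": [0, 0, 0], "translation": [91, -81, 90], "jaw": 0.8}, {"rotation": [0, 0, 0], "translation": [91, -81, 90], "jaw": 0.8}, {"rotation": [0, 0, 0], "translation": [91, -81, 90], "jaw": 0.8}])

```text
time: 1.6
position: [0.4297, -0.0264, 0.153]
eef_rot: [3.141, -0.001, 0.249]
force: [-0.5, 0.1, 0.7]
width: 0.0769
grip_force: 0.0
```

```bash
python3 - <<'E'
from h import *
s=state(); im=read_camera("wrist"); cv2.imwrite("pics/w1.png",im[:,:,::-1]); print(s["time"],s["position"],s["eef_rot"],s["width"],s["force"])
E
```

```text
1.6 [ 0.42968499 -0.02644964  0.15304644] [ 3.14129625e+00 -5.19659609e-04  2.49107086e-01] 0.0768849042352785 [-0.48327963  0.13290508  0.72572468]
```

View pics/w1.png

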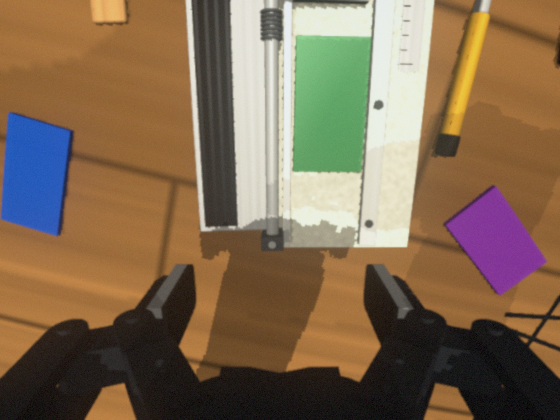

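The wrist view shows the glass with its rear end at (292–363,172), the bar tread at (190–237,0–225), and the fingertips at (195,265) and (365,265). The jig axes line up with the tool.

```bash
python3 - <<'E'
from h import *
from scipy.spatial.transform import Rotation as Ro
p=np.array([.42968,-.02645,.15305]); e=[3.1413,-.0005,.2491]
T=np.eye(4);T[:3,:3]=Ro.from_euler("xyz",e).as_matrix();T[:3,3]=p
Tc=calibration("wrist")["T_tool_cam"]; W=T@Tc
tool=lambda q,z:((onz("wrist",q,z,W)-p)@T[:3,:3]*1e3).round(1)
print("glass",tool([[294,36],[370,36],[363,172],[292,171]],.024))
print("board near-right, near-left-ish",tool([[408,247],[433,10],[285,247]],.018))
print("bar near end",tool([[203,230],[189,2]],.036), "rod",tool([[272,225],[272,50]],.037))
print("flap edge",tool([[330,3],[365,3]],.024))
o,d=ray("wrist",[[195,266],[172,266],[365,266],[388,266]],Tc)
s=.0769/(d[2,1]-d[0,1]); print("tips tool",((o+d*s)*1e3).round(1))
E
```

```text
glass [[127.   10.1 129.1]
 [127.4  65.1 129.1]
 [ 27.9  66.5 129.1]
 [ 28.6   9.6 129.1]]
board near-right, near-left-ish [[-39.7 112.9 135.1]
 [147.2 112.  135.2]
 [-39.5   4.5 135. ]]
bar near end [[-17.1 -61.9 117. ]
 [146.3 -61.4 117.1]] rod [[-12.5  -6.3 116. ]
 [115.4  -5.5 116.1]]
flap edge [[148.7  35.3 129.1]
 [149.   60.1 129.1]]
tips tool [[  7.3 -38.5   3.5]
 [  7.3 -49.    3.5]
 [  7.3  38.4   3.6]
 [  7.3  48.9   3.6]]
```

Emit:
jog_arm(commands=[{"rotation": [0, 0, 0], "translation": [0, 0, 30], "jaw": 0.8}, {"rotation": [0, 0, 0], "translation": [0, 0, 60], "jaw": 0.8}, {"rotation": [0, 0, 0], "translation": [0, 0, 85], "jaw": 0.8}, {"rotation": [0, 0, 0], "translation": [0, 0, 98], "jaw": 0.8}, {"rotation": [0, 0, 0], "translation": [0, 0, 98], "jaw": 0.8}, {"rotation": [0, 0, 0], "translation": [0, 0, 98], "jaw": 0.8}])

```text
time: 2.15
position: [0.4298, -0.0267, 0.0551]
eef_rot: [3.141, -0.001, 0.248]
force: [0.9, -0.4, -0.1]
width: 0.0772
grip_force: 0.0
```

Emit:
jog_arm(commands=[{"rotation": [0, 0, 0], "translation": [0, 0, 4], "jaw": 0.8}, {"rotation": [0, 0, 0], "translation": [0, 0, 8], "jaw": 0.8}, {"rotation": [0, 0, 0], "translation": [0, 0, 8], "jaw": 0.8}, {"rotation": [0, 0, 0], "translation": [0, 0, 8], "jaw": 0.8}])

```text
time: 2.48
position: [0.4299, -0.0261, 0.0469]
eef_rot: [3.141, -0.001, 0.25]
force: [0.8, -0.6, -0.3]
width: 0.0764
grip_force: 0.0
```

Emit:
jog_arm(commands=[{"rotation": [0, 0, 0], "translation": [0, 0, 3], "jaw": 0.8}, {"rotation": [0, 0, 0], "translation": [0, 0, 5], "jaw": 0.8}, {"rotation": [0, 0, 0], "translation": [0, 0, 5], "jaw": 0.8}, {"rotation": [0, 0, 0], "translation": [0, 0, 5], "jaw": 0.8}])

```text
time: 2.82
position: [0.4293, -0.026, 0.0412]
eef_rot: [-3.141, 0.0, 0.25]
force: [-0.1, 0.2, 0.4]
width: 0.0766
grip_force: 0.0
```

Emit:
jog_arm(commands=[{"rotation": [0, 0, 0], "translation": [0, 0, 2], "jaw": 0.8}, {"rotation": [0, 0, 0], "translation": [0, 0, 3], "jaw": 0.8}, {"rotation": [0, 0, 0], "translation": [0, 0, 3], "jaw": 0.8}, {"rotation": [0, 0, 0], "translation": [0, 0, 3], "jaw": 0.8}])

```text
time: 3.15
position: [0.4294, -0.026, 0.0382]
eef_rot: [-3.142, 0.0, 0.25]
force: [0.1, -0.0, 0.3]
width: 0.0769
grip_force: 0.0
```

Emit:
jog_arm(commands=[{"rotation": [0, 0, 0], "translation": [0, 0, 2], "jaw": 0.8}, {"rotation": [0, 0, 0], "translation": [0, 0, 3], "jaw": 0.8}, {"rotation": [0, 0, 0], "translation": [0, 0, 3], "jaw": 0.8}, {"rotation": [0, 0, 0], "translation": [0, 0, 3], "jaw": 0.8}])

```text
time: 3.48
position: [0.4298, -0.026, 0.0355]
eef_rot: [-3.142, -0.001, 0.25]
force: [0.5, -0.2, 3.4]
width: 0.0768
grip_force: 1.4
```

Emit:
jog_arm(commands=[{"rotation": [0, 0, 0], "translation": [0, 0, 3], "jaw": 0.8}, {"rotation": [0, 0, 0], "translation": [0, 0, 6], "jaw": 0.8}, {"rotation": [0, 0, 0], "translation": [0, 0, 9], "jaw": 0.8}, {"rotation": [0, 0, 0], "translation": [0, 0, 12], "jaw": 0.8}, {"rotation": [0, 0, 0], "translation": [0, 0, 12], "jaw": 0.8}, {"rotation": [0, 0, 0], "translation": [0, 0, 12], "jaw": 0.8}])

```text
time: 3.98
position: [0.4301, -0.0268, 0.0236]
eef_rot: [3.14, -0.001, 0.249]
force: [-1.6, -2.3, 9.8]
width: 0.077
grip_force: 3.7
```

Emit:
jog_arm(commands=[{"rotation": [0, 0, 0], "translation": [0, 0, 1], "jaw": 0.8}, {"rotation": [0, 0, 0], "translation": [0, 0, 2], "jaw": 0.8}, {"rotation": [0, 0, 0], "translation": [0, 0, 2], "jaw": 0.8}, {"rotation": [0, 0, 0], "translation": [0, 0, 2], "jaw": 0.8}])

```text
time: 4.32
position: [0.4302, -0.0272, 0.0219]
eef_rot: [3.139, -0.001, 0.249]
force: [-1.5, -3.2, 9.3]
width: 0.0768
grip_force: 4.0
```

```bash
python3 - <<'E'
from h import *
s=state(); im=read_camera("wrist"); cv2.imwrite("pics/w2.png",im[:,:,::-1]); print(s["time"],s["position"],s["eef_rot"],s["width"],s["force"],s["ft_torque"])
E
```

```text
4.3167 [ 0.43023799 -0.02718615  0.0219046 ] [ 3.13872129e+00 -8.87841905e-04  2.49090630e-01] 0.07676517191859358 [-1.49234492 -3.24569613  9.33339481] [-0.42062985  0.35865802  0.10413851]
```

View pics/w2.png

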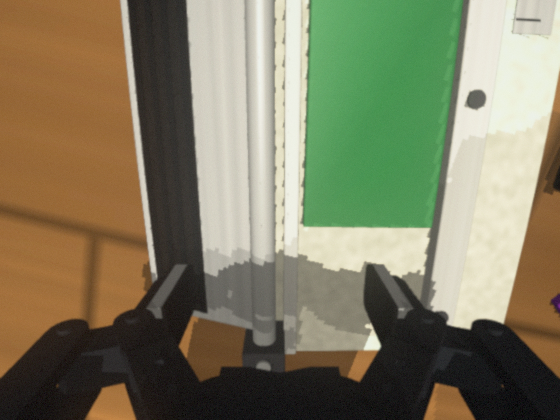

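The wrist view shows the bar pressed, the right fingertip at (375,270) in the lane behind the glass's rear edge (row 227), and the left fingertip on the tread at (185,270).

Emit:
jog_arm(commands=[{"rotation": [0, 0, 0], "translation": [0, 0, 1], "jaw": 0.8}, {"rotation": [0, 0, 0], "translation": [0, 0, 2], "jaw": 0.8}, {"rotation": [0, 0, 0], "translation": [0, 0, 2], "jaw": 0.8}, {"rotation": [0, 0, 0], "translation": [0, 0, 2], "jaw": 0.8}])

```text
time: 4.7
position: [0.4304, -0.027, 0.02]
eef_rot: [3.139, -0.001, 0.249]
force: [-1.6, -3.8, 10.0]
width: 0.0766
grip_force: 4.2
```

Emit:
jog_arm(commands=[{"rotation": [0, 0, 0], "translation": [3, 0, 0], "jaw": 0.8}, {"rotation": [0, 0, 0], "translation": [6, 0, 0], "jaw": 0.8}, {"rotation": [0, 0, 0], "translation": [9, 0, 0], "jaw": 0.8}, {"rotation": [0, 0, 0], "translation": [12, 0, 0], "jaw": 0.8}, {"rotation": [0, 0, 0], "translation": [14, 0, 0], "jaw": 0.8}, {"rotation": [0, 0, 0], "translation": [16, 0, 0], "jaw": 0.8}, {"rotation": [0, 0, 0], "translation": [18, 0, 0], "jaw": 0.8}, {"rotation": [0, 0, 0], "translation": [20, 0, 0], "jaw": 0.8}, {"rotation": [0, 0, 0], "translation": [22, 0, 0], "jaw": 0.8}, {"rotation": [0, 0, 0], "translation": [24, 0, 0], "jaw": 0.8}])

```text
time: 5.53
position: [0.4345, -0.0245, 0.0185]
eef_rot: [3.138, 0.036, 0.243]
force: [-42.9, -10.0, 56.1]
width: 0.077
grip_force: 27.9
```

Emit:
jog_arm(commands=[{"rotation": [0, 0, 0], "translation": [2, 0, 0], "jaw": 0.8}, {"rotation": [0, 0, 0], "translation": [4, 0, 0], "jaw": 0.8}, {"rotation": [0, 0, 0], "translation": [6, 0, 0], "jaw": 0.8}, {"rotation": [0, 0, 0], "translation": [8, 0, 0], "jaw": 0.8}, {"rotation": [0, 0, 0], "translation": [10, 0, 0], "jaw": 0.8}, {"rotation": [0, 0, 0], "translation": [12, 0, 0], "jaw": 0.8}, {"rotation": [0, 0, 0], "translation": [14, 0, 0], "jaw": 0.8}, {"rotation": [0, 0, 0], "translation": [16, 0, 0], "jaw": 0.8}, {"rotation": [0, 0, 0], "translation": [16, 0, 0], "jaw": 0.8}])

```text
time: 6.28
position: [0.4351, -0.0243, 0.0181]
eef_rot: [3.136, 0.065, 0.238]
force: [-69.2, -15.8, 84.8]
width: 0.0771
grip_force: 43.0
```

```bash
python3 - <<'E'
from h import *
s=state(); im=read_camera("wrist"); t=read_camera("top")[140:275,235:345]; o=np.zeros((600,790,3),np.uint8); o[:420,:420]=im[:,70:490]; t=cv2.resize(t,None,fx=3.3,fy=3.3,interpolation=2); o[:t.shape[0],425:425+t.shape[1]]=t
cv2.imwrite("pics/w3.png",o[:,:,::-1]); print(s["time"],s["position"],s["eef_rot"],s["width"],s["force"])
E
```

```text
6.2833 [ 0.43509769 -0.02434498  0.01808298] [3.1355441  0.06464772 0.23751959] 0.07708505687058795 [-69.24994121 -15.81539983  84.75620042]
```

View pics/w3.png

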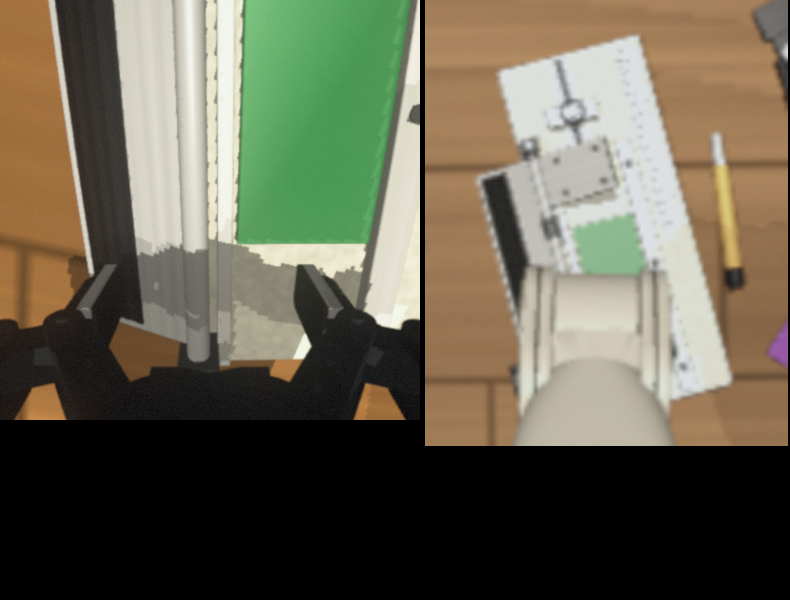

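Something is jammed. The glass hasn't moved (rear edge at row 243) and the right finger lags while the upward force is high, so its tip is probably digging into the board. I'll back off and go higher.

Emit:
jog_arm(commands=[{"rotation": [0, 0, 0], "translation": [-10, 0, 0], "jaw": 0.8}, {"rotation": [0, 0, 0], "translation": [-20, 0, 0], "jaw": 0.8}, {"rotation": [0, 0, 0], "translation": [-30, 0, -1], "jaw": 0.8}, {"rotation": [0, 0, 0], "translation": [-38, 0, -2], "jaw": 0.8}, {"rotation": [0, 0, 0], "translation": [-38, 0, -2], "jaw": 0.8}, {"rotation": [0, 0, 0], "translation": [-38, 0, -2], "jaw": 0.8}, {"rotation": [0, 0, 0], "translation": [-38, 0, -2], "jaw": 0.8}])

```text
time: 6.97
position: [0.4332, -0.0251, 0.0223]
eef_rot: [-3.141, -0.004, 0.25]
force: [0.7, 2.1, 8.0]
width: 0.0767
grip_force: 3.8
```

```bash
python3 - <<'E'
from h import *
s=state(); print(s)
E
```

```text
{'time': 6.9667, 'q': array([-5.89983012e-02,  3.46951829e-01, -5.01847606e-01,  7.18052734e-01,
        1.58766823e-03,  2.83282077e+00]), 'qd': array([ 0.00096658,  0.00369899,  0.0043024 ,  0.00033531, -0.00167817,
       -0.0002141 ]), 'tau': array([ -0.64297015, -31.32408142,  15.07903755,   0.15410047,
        -0.72202954,  -0.04494268]), 'position': array([ 0.43323867, -0.02512484,  0.02225571]), 'eef_rot': array([-3.14127866, -0.0042401 ,  0.24977605]), 'force': array([0.69949979, 2.09577885, 8.00738862]), 'ft_torque': array([ 0.5917554 , -0.0544989 , -0.06244937]), 'grip_force': 3.8373667770065367, 'width': 0.07674439578030673}
```

Emit:
jog_arm(commands=[{"rotation": [0, 0, 0], "translation": [1, 0, 0], "jaw": 0.8}, {"rotation": [0, 0, 0], "translation": [3, 0, 0], "jaw": 0.8}, {"rotation": [0, 0, 0], "translation": [5, 0, 0], "jaw": 0.8}, {"rotation": [0, 0, 0], "translation": [5, 0, 0], "jaw": 0.8}])

```text
time: 7.3
position: [0.4346, -0.0244, 0.021]
eef_rot: [-3.141, 0.003, 0.25]
force: [-3.6, -0.5, 8.2]
width: 0.0771
grip_force: 3.9
```

```bash
python3 - <<'E'
from h import *
s=state(); print({k:s[k] for k in("position","eef_rot","force","ft_torque")})
E
```

```text
{'position': array([ 0.43460237, -0.02442397,  0.0210264 ]), 'eef_rot': array([-3.14113705,  0.00340392,  0.25010443]), 'force': array([-3.64777098, -0.51412908,  8.15505929]), 'ft_torque': array([0.13236449, 0.93018262, 0.11503436])}
```

Emit:
jog_arm(commands=[{"rotation": [0, 0, 0], "translation": [2, 0, -0.5], "jaw": 0.8}, {"rotation": [0, 0, 0], "translation": [4, 0, -0.5], "jaw": 0.8}, {"rotation": [0, 0, 0], "translation": [6, 0, -0.5], "jaw": 0.8}, {"rotation": [0, 0, 0], "translation": [6, 0, -0.5], "jaw": 0.8}])

```text
time: 7.63
position: [0.4394, -0.0224, 0.0211]
eef_rot: [-3.139, 0.005, 0.25]
force: [-4.8, 0.7, 8.0]
width: 0.0771
grip_force: 3.8
```

```bash
python3 - <<'E'
from h import *
s=state(); print({k:s[k] for k in("position","eef_rot","force","ft_torque")})
E
```

```text
{'position': array([ 0.43944174, -0.02242413,  0.02110822]), 'eef_rot': array([-3.13944103,  0.00496046,  0.25043766]), 'force': array([-4.79549337,  0.69978471,  7.96654937]), 'ft_torque': array([0.46241038, 1.05117662, 0.16224667])}
```

Now it slides freely. I'll continue in checked steps.

Emit:
jog_arm(commands=[{"rotation": [0, 0, 0], "translation": [2, 0, 0], "jaw": 0.8}, {"rotation": [0, 0, 0], "translation": [4, 0, 0], "jaw": 0.8}, {"rotation": [0, 0, 0], "translation": [6, 0, 0], "jaw": 0.8}, {"rotation": [0, 0, 0], "translation": [8, 0, 0], "jaw": 0.8}, {"rotation": [0, 0, 0], "translation": [10, 0, 0], "jaw": 0.8}])

```text
time: 8.05
position: [0.448, -0.02, 0.0208]
eef_rot: [-3.139, 0.007, 0.25]
force: [-6.9, 1.0, 8.5]
width: 0.0766
grip_force: 4.5
```

Emit:
jog_arm(commands=[{"rotation": [0, 0, 0], "translation": [2, 0, 0], "jaw": 0.8}, {"rotation": [0, 0, 0], "translation": [4, 0, 0], "jaw": 0.8}, {"rotation": [0, 0, 0], "translation": [6, 0, 0], "jaw": 0.8}, {"rotation": [0, 0, 0], "translation": [8, 0, 0], "jaw": 0.8}, {"rotation": [0, 0, 0], "translation": [10, 0, 0], "jaw": 0.8}, {"rotation": [0, 0, 0], "translation": [10, 0, 0], "jaw": 0.8}])

```text
time: 8.55
position: [0.458, -0.0174, 0.0209]
eef_rot: [-3.139, 0.006, 0.25]
force: [-6.8, 1.0, 8.0]
width: 0.0768
grip_force: 4.0
```

```bash
python3 - <<'E'
from h import *
s=state(); im=read_camera("wrist"); t=read_camera("top")[140:275,235:345]; o=np.zeros((446,790,3),np.uint8); o[:420,:420]=im[:,70:490]; t=cv2.resize(t,None,fx=3.3,fy=3.3,interpolation=2); o[:t.shape[0],425:425+t.shape[1]]=t
cv2.imwrite("pics/w4.png",o[:,:,::-1]); print({k:s[k] for k in("position","eef_rot","force","ft_torque")})
E
```

```text
{'position': array([ 0.45800117, -0.01744777,  0.02086681]), 'eef_rot': array([-3.13899297,  0.00649615,  0.25047319]), 'force': array([-6.76008896,  1.01500929,  7.95503038]), 'ft_torque': array([0.43337734, 1.32082062, 0.17648444])}
```

View pics/w4.png

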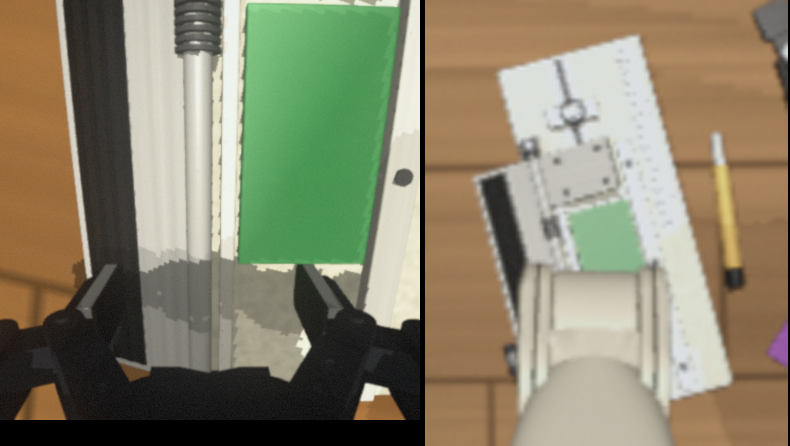

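Wrist view: the right fingertip now meets the strip's rear edge (row 264), and the strip lies straight in the lane. Its leading end (row 5) is almost at the flap, which the top view shows raised.

Emit:
jog_arm(commands=[{"rotation": [0, 0, 0], "translation": [2, 0, 0], "jaw": 0.8}, {"rotation": [0, 0, 0], "translation": [4, 0, 0], "jaw": 0.8}, {"rotation": [0, 0, 0], "translation": [6, 0, 0], "jaw": 0.8}, {"rotation": [0, 0, 0], "translation": [8, 0, 0], "jaw": 0.8}, {"rotation": [0, 0, 0], "translation": [10, 0, 0], "jaw": 0.8}, {"rotation": [0, 0, 0], "translation": [12, 0, 0], "jaw": 0.8}, {"rotation": [0, 0, 0], "translation": [14, 0, 0], "jaw": 0.8}, {"rotation": [0, 0, 0], "translation": [16, 0, 0], "jaw": 0.8}, {"rotation": [0, 0, 0], "translation": [18, 0, 0], "jaw": 0.8}, {"rotation": [0, 0, 0], "translation": [20, 0, 0], "jaw": 0.8}])

```text
time: 9.48
position: [0.477, -0.0126, 0.0208]
eef_rot: [-3.139, 0.007, 0.25]
force: [-6.3, 0.8, 7.5]
width: 0.077
grip_force: 4.4
```

Emit:
jog_arm(commands=[{"rotation": [0, 0, 0], "translation": [2, 0, 0], "jaw": 0.8}, {"rotation": [0, 0, 0], "translation": [4, 0, 0], "jaw": 0.8}, {"rotation": [0, 0, 0], "translation": [6, 0, 0], "jaw": 0.8}, {"rotation": [0, 0, 0], "translation": [8, 0, 0], "jaw": 0.8}, {"rotation": [0, 0, 0], "translation": [10, 0, 0], "jaw": 0.8}, {"rotation": [0, 0, 0], "translation": [12, 0, 0], "jaw": 0.8}, {"rotation": [0, 0, 0], "translation": [14, 0, 0], "jaw": 0.8}, {"rotation": [0, 0, 0], "translation": [16, 0, 0], "jaw": 0.8}, {"rotation": [0, 0, 0], "translation": [18, 0, 0], "jaw": 0.8}, {"rotation": [0, 0, 0], "translation": [20, 0, 0], "jaw": 0.8}])

```text
time: 10.32
position: [0.4965, -0.0076, 0.0208]
eef_rot: [-3.139, 0.007, 0.25]
force: [-7.4, 0.5, 7.8]
width: 0.0767
grip_force: 4.3
```

Emit:
jog_arm(commands=[{"rotation": [0, 0, 0], "translation": [2, 0, 0], "jaw": 0.8}, {"rotation": [0, 0, 0], "translation": [4, 0, 0], "jaw": 0.8}, {"rotation": [0, 0, 0], "translation": [6, 0, 0], "jaw": 0.8}, {"rotation": [0, 0, 0], "translation": [8, 0, 0], "jaw": 0.8}, {"rotation": [0, 0, 0], "translation": [10, 0, 0], "jaw": 0.8}, {"rotation": [0, 0, 0], "translation": [12, 0, 0], "jaw": 0.8}, {"rotation": [0, 0, 0], "translation": [14, 0, 0], "jaw": 0.8}, {"rotation": [0, 0, 0], "translation": [16, 0, 0], "jaw": 0.8}])

```text
time: 10.98
position: [0.5121, -0.0037, 0.0209]
eef_rot: [-3.139, 0.007, 0.25]
force: [-6.1, 0.6, 7.9]
width: 0.0772
grip_force: 4.3
```

```bash
python3 - <<'E'
from h import *
from scipy.spatial.transform import Rotation as Ro
s=state(); im=read_camera("wrist"); t=read_camera("top")[140:275,235:345]; o=np.zeros((446,790,3),np.uint8); o[:420,:420]=im[:,70:490]; t=cv2.resize(t,None,fx=3.3,fy=3.3,interpolation=2); o[:t.shape[0],425:425+t.shape[1]]=t
cv2.imwrite("pics/w5.png",o[:,:,::-1]); print({k:s[k] for k in("time","position","eef_rot","force","ft_torque")})
E
```

```text
{'time': 10.9833, 'position': array([ 0.51213591, -0.00369055,  0.02086351]), 'eef_rot': array([-3.13907639,  0.00672983,  0.25040484]), 'force': array([-6.06224824,  0.6488998 ,  7.87538638]), 'ft_torque': array([0.39688694, 1.44161922, 0.12285015])}
```

View pics/w5.png

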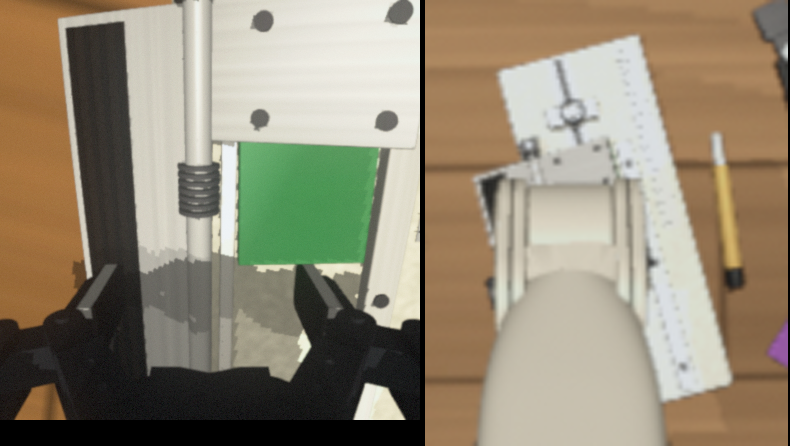

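The glass is passing under the raised flap, with its rear edge at row 264 against the fingertip. About 20 mm remains, so I'll slow down.

Emit:
jog_arm(commands=[{"rotation": [0, 0, 0], "translation": [2, 0, 0], "jaw": 0.8}, {"rotation": [0, 0, 0], "translation": [4, 0, 0], "jaw": 0.8}, {"rotation": [0, 0, 0], "translation": [6, 0, 0], "jaw": 0.8}, {"rotation": [0, 0, 0], "translation": [8, 0, 0], "jaw": 0.8}, {"rotation": [0, 0, 0], "translation": [10, 0, 0], "jaw": 0.8}, {"rotation": [0, 0, 0], "translation": [11, 0, 0], "jaw": 0.8}, {"rotation": [0, 0, 0], "translation": [12, 0, 0], "jaw": 0.8}, {"rotation": [0, 0, 0], "translation": [13, 0, 0], "jaw": 0.8}, {"rotation": [0, 0, 0], "translation": [14, 0, 0], "jaw": 0.8}])

```text
time: 11.83
position: [0.5258, -0.0003, 0.0209]
eef_rot: [-3.139, 0.007, 0.25]
force: [-5.4, -0.2, 6.8]
width: 0.0769
grip_force: 4.3
```

Emit:
jog_arm(commands=[{"rotation": [0, 0, 0], "translation": [0.8, 0, 0], "jaw": 0.8}, {"rotation": [0, 0, 0], "translation": [1.6, 0, 0], "jaw": 0.8}, {"rotation": [0, 0, 0], "translation": [2.4, 0, 0], "jaw": 0.8}, {"rotation": [0, 0, 0], "translation": [3.2, 0, 0], "jaw": 0.8}, {"rotation": [0, 0, 0], "translation": [4, 0, 0], "jaw": 0.8}])

```text
time: 12.25
position: [0.5297, 0.0008, 0.0209]
eef_rot: [-3.139, 0.006, 0.25]
force: [-6.7, 0.2, 7.4]
width: 0.0767
grip_force: 4.1
```

Travel so far is about 103.5 mm, with contact expected near 108.

Emit:
jog_arm(commands=[{"rotation": [0, 0, 0], "translation": [0.5, 0, 0], "jaw": 0.8}, {"rotation": [0, 0, 0], "translation": [1, 0, 0], "jaw": 0.8}, {"rotation": [0, 0, 0], "translation": [1.5, 0, 0], "jaw": 0.8}, {"rotation": [0, 0, 0], "translation": [2, 0, 0], "jaw": 0.8}])

```text
time: 12.58
position: [0.5316, 0.0012, 0.0208]
eef_rot: [-3.139, 0.007, 0.25]
force: [-7.1, -0.2, 7.4]
width: 0.0771
grip_force: 4.4
```

Emit:
jog_arm(commands=[{"rotation": [0, 0, 0], "translation": [0.5, 0, 0], "jaw": 0.8}, {"rotation": [0, 0, 0], "translation": [1, 0, 0], "jaw": 0.8}, {"rotation": [0, 0, 0], "translation": [1.5, 0, 0], "jaw": 0.8}, {"rotation": [0, 0, 0], "translation": [2, 0, 0], "jaw": 0.8}])

```text
time: 12.92
position: [0.5318, 0.0013, 0.0206]
eef_rot: [-3.139, 0.01, 0.25]
force: [-11.1, -0.7, 10.1]
width: 0.0765
grip_force: 6.3
```

Emit:
jog_arm(commands=[{"rotation": [0, 0, 0], "translation": [0.5, 0, 0], "jaw": 0.8}, {"rotation": [0, 0, 0], "translation": [1, 0, 0], "jaw": 0.8}, {"rotation": [0, 0, 0], "translation": [1.5, 0, 0], "jaw": 0.8}])

```text
time: 13.17
position: [0.532, 0.0013, 0.0205]
eef_rot: [-3.139, 0.012, 0.249]
force: [-14.0, -0.6, 12.0]
width: 0.0768
grip_force: 7.7
```

The motion has stopped and the force is rising gently: contact. I'll check with the cameras before letting go.

```bash
python3 - <<'E'
from h import *
im=read_camera("wrist"); t=read_camera("scene")[190:290,215:340]; o=np.zeros((420,800,3),np.uint8); o[:420,:420]=im[:,70:490]; t=cv2.resize(t,None,fx=3,fy=3,interpolation=2); o[:t.shape[0],425:425+t.shape[1]]=t
cv2.imwrite("pics/w6.png",o[:,:,::-1])
E
```

```text
(no output)
```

View pics/w6.png

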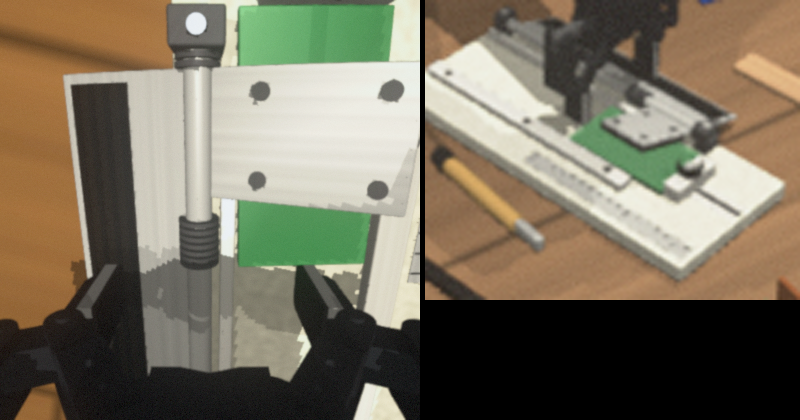

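The leading end meets the stop block squarely in both views (wrist row 5; scene crop around (670,185)), with the flap up over the glass. I'll back off a little and release slowly.

Emit:
jog_arm(commands=[{"rotation": [0, 0, 0], "translation": [-2, 0, 0], "jaw": 0.8}, {"rotation": [0, 0, 0], "translation": [-4, 0, 0], "jaw": 0.8}, {"rotation": [0, 0, 0], "translation": [-7, 0, 0], "jaw": 0.8}, {"rotation": [0, 0, 0], "translation": [-10, 0, 0], "jaw": 0.8}, {"rotation": [0, 0, 0], "translation": [-13, 0, 0], "jaw": 0.8}, {"rotation": [0, 0, 0], "translation": [-13, 0, -2], "jaw": 0.8}, {"rotation": [0, 0, 0], "translation": [-13, 0, -5], "jaw": 0.8}, {"rotation": [0, 0, 0], "translation": [-13, 0, -8], "jaw": 0.8}, {"rotation": [0, 0, 0], "translation": [-13, 0, -11], "jaw": 0.8}, {"rotation": [0, 0, 0], "translation": [-13, 0, -14], "jaw": 0.8}])

```text
time: 14.1
position: [0.5258, -0.0018, 0.0358]
eef_rot: [3.14, 0.001, 0.25]
force: [-0.8, -0.6, -1.0]
width: 0.0767
grip_force: 0.0
```

Emit:
jog_arm(commands=[{"rotation": [0, 0, 0], "translation": [0, 0, -4], "jaw": 0.8}, {"rotation": [0, 0, 0], "translation": [0, 0, -10], "jaw": 0.8}, {"rotation": [0, 0, 0], "translation": [0, 0, -25], "jaw": 0.8}, {"rotation": [0, 0, 0], "translation": [0, 0, -50], "jaw": 0.8}, {"rotation": [0, 0, 0], "translation": [-25, 0, -80], "jaw": 0.8}, {"rotation": [0, 0, 0], "translation": [-50, 0, -110], "jaw": 0.8}, {"rotation": [0, 0, 0], "translation": [-75, 0, -130], "jaw": 0.8}, {"rotation": [0, 0, 0], "translation": [-100, 0, -140], "jaw": 0.8}, {"rotation": [0, 0, 0], "translation": [-100, 0, -140], "jaw": 0.8}])

```text
time: 14.85
position: [0.4255, -0.0273, 0.178]
eef_rot: [3.14, 0.001, 0.248]
force: [-1.5, -0.1, 0.1]
width: 0.077
grip_force: 0.0
```

```bash
python3 - <<'E'
from h import *
s=state(); print({k:s[k] for k in("time","position","force","qd")})
im=read_camera("wrist"); t=read_camera("scene")[180:290,200:345]; u=read_camera("top")[145:275,240:340]
o=np.zeros((600,800,3),np.uint8)
im=im[:280,130:430]; o[:280,:300]=im
t=cv2.resize(t,None,fx=3.3,fy=3.3,interpolation=2); o[:t.shape[0],310:310+t.shape[1]]=t
u=cv2.resize(u,None,fx=2.4,fy=2.4,interpolation=2); o[285:285+u.shape[0],:u.shape[1]]=u
cv2.imwrite("pics/w7.png",o[:,:,::-1])
E
```

```text
{'time': 14.85, 'position': array([ 0.42554893, -0.02732928,  0.17795424]), 'force': array([-1.47023898, -0.12313874,  0.14286134]), 'qd': array([ 0.01556585,  0.07412358,  0.03180732, -0.07913001,  0.01492612,
        0.01825186])}
```

View pics/w7.png

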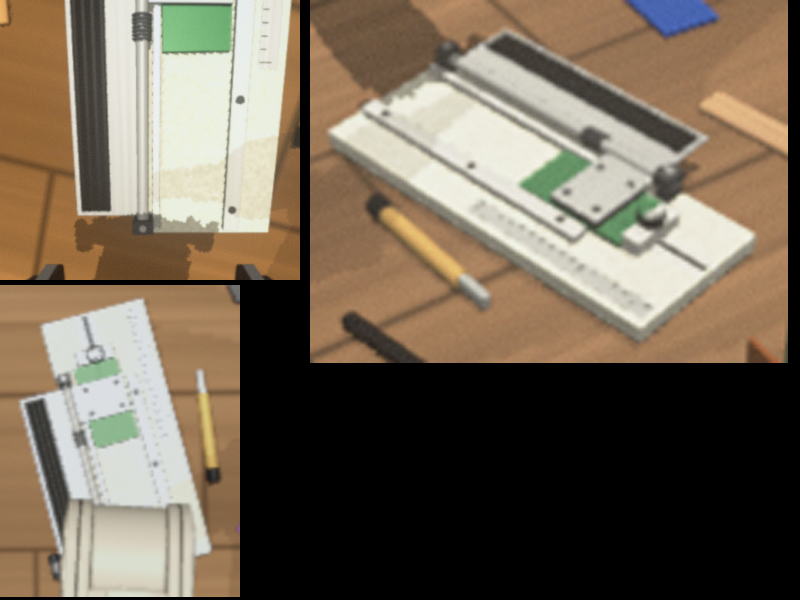

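The flap has closed flat on the glass (scene crop around (600,190)), the strip's leading end sits against the stop block (640,235), and nothing else has moved. I'm handing in.

```bash
python3 -c "
from cell import *
print(close_job())"
```

```text
the job is handed in; nothing more can be done
None
```

The green strip is fully home against the length stop with the flap closed on it, and the job was handed in at about 15 s of the 38 s; before the strip moved, the right fingertip dug into the board once (wrist force about 110 N, limit 120 N), so I backed off and redid the push slightly higher.

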